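Park the friction sled behind its spring pins

ROBOT

A 6-joint arm with a two-finger parallel gripper is mounted at the origin on a cart in front of the work surface, level with it; the furniture and walls round the work are solid. World frame = base frame: x ahead of the robot, y to its left, z up, the work surface at z = 0. Lengths are in m, angles in rad, forces in N, time in s.
With the tool pointing down it reaches from about 0.275 to 0.825 m from the base axis. Payload 4.9 kg.
Tool frame: the origin (TCP) lies midway between the tips of the shut fingers; the grasp point (between the pads) lies 19 mm behind it (grip_point_offset is the distance from the TCP to the grasp point, in m); z points along the fingers, y is the line along which they close (so a half turn about z gives the same grasp; the last joint's range is limited). The gripper opens to 85 mm and grips with 20 to 120 N. Pads are 22 mm wide; open, the fingers measure 114 mm over their backs; the gripper's body (76 mm by 85 mm) begins 54 mm behind the grasp point. The pads swing forward as they close: fully open they stand 13 mm farther back than shut.
Start: joints at [0.988, 0.326, -0.193, 1.052, 0, 1.437], TCP at [0.239, 0.496, 0.231] pointing down, gripper open.
Joint ranges: [-2.65, 2.65], [-0.97, 1.79], [-1.3, 1.35], [-1.93, 2.1], [-1.47, 1.37], [-3.14, 3.14]. Speed limits (rad/s): [2.57, 2.57, 3.14, 3.14, 3.14, 3.14].

INTERFACE

Orientations are given as a rotation vector (axis times angle).
In Python, from cell import * gives the robot as it stands. Calls block until the motion is done:
- movep(position, orientation): joint-space move of the TCP to a pose.
- move_l(position, velocity=0.15, rot=None, until_force=None): straight line of the TCP; rot=None keeps the orientation; velocity is the mean speed in m/s. With until_force (N) it stops when the force on the tool has changed by that much, and returns True; else False.
- set_joints(angles): joint-space move.
- let_go() and grab(newtons=None): open the fingers fully, or close them until they stop; newtons is the grip in N (None keeps the last).
- sleep(seconds).
- ik(position, orientation): joint angles nearest the present ones, or None.
- get_state(): the state.
- grab_frame(name): name is "side" or "top"; returns a dict with "img" (480x640x3 uint8, red, green, blue), "fx", "fy", "cx", "cy" (pixels), "k1" (the pictures are not rectified: a ray, as slopes to the right and down, at radius r is drawn at 1 + k1 r^2 times it, then the intrinsics apply), "cam_to_world" (4x4, takes a point from camera to world coordinates). Camera axes: x right, y down, z forward; pixel columns grow to the right and rows downward; lengths in m; the calibration is good to about 2 mm. A picture is of the moment at which its call begins. There is no depth.
A pose or a line that the arm cannot do raises MotionError and nothing moves.
- sign_off(): hands the job in; it is judged then, once.
Trained networks look in the newest picture that a camera, given by its name, has taken for a name from the list of things; names that differ only in an ending like _2 or _b are one class to them, and where a whole thing is asked for, a point or a joint stands for the part that bears it (a point fixed in the world has none). Each returns a list of dicts, best first, with "score" (0 to 1); they miss things now and then, are a little off and sometimes report something else, mostly with a low value. They report only what shows in the picture. A call takes as long as a camera call. They do not tell look-alikes from the thing itself.
- spot_in(camera, name): "centre" ([column, row] in pixels, amid what is visible of it).
- silhouettes(camera, name): "mask" (480x640 bool, what is visible of it) and "centre" ([column, row] in pixels, amid what is visible of it).
- tip_of(camera, name): "centre" ([column, row] in pixels: a listed point, or the origin of a listed thing).
The state is a dict: "clock": time; "q": joint angles; "joint_velocities": joint speeds; "tau": joint torques, N m; "position": TCP position; "eef_rot": TCP orientation; "contact_force": force on the tool from outside, world axes, zero at the start; "wrist_torque": the same for the moment, N m; "finger_gap": opening from 0.0 (shut) to 1.0 (fully open); "grasp_force": force on a finger pad.
Only numpy, scipy, OpenCV 4.12 (cv2) and the standard library are available. Lean on these libraries where they do the work, as an engineer would, in place of code of your own. Each camera call takes 0.05 s, during which the arm holds its last target. There are 200 camera calls.

TASK

Park the friction tester's sled in its cradle: with shut fingertips press the red pad of the spring plate down so that the two brass locking pins sink, and while you keep it down push the sled along the rails over the pins; then push it gently on, fully home against the back stop, and let the pins spring up behind it. Push the sled only: do not grip, lift or tip it, and leave everything else on the bench where it is.

Things in the scene. Friction and masses are not known exactly. Their poses are not given: they have to be found in the camera images.
- cradle: aluminium parking cradle fixed to the bench, base 110 x 222 mm (local x, y), origin at the centre of its underside, z up. Lane along local y: open entry end at y = +111 mm, back stop at y = -96 mm. The sled slides towards local -y on two black rails, tops 25 mm above the bench; in the 48 mm slot between them lies the spring plate. Side walls are 67 mm apart, tops 39 mm above the bench.
- sled: loose 200 g friction sled: plate 64 mm wide (x), 63 mm long, 12 mm thick, grip knob on top (14 mm thick, top at 24 mm). Origin on the underside, axes parallel to the cradle's; plate from y = -24 mm (leading edge, tow-eye side) to +39 mm (trailing edge, to be pushed). Starts on the rails in the entry half, leading edge 4 to 22 mm short of the pins. Home: origin at cradle y = -72 mm.
- keeper (a joint): spring plate's travel in m: 0 = up, pins stand 7 mm above the rail tops and block the lane; grows as it is pressed, stop at 0.010. From 0.0075 on the pins are clear below the sled. 2 N starts it, 6 to 7 N hold it fully down. Let go, it springs up, but a sled standing over the pins keeps it down. Press it anywhere behind the sled; the finger may slide along it.
- pad (a point): centre of the top of the red ribbed pad on the spring plate (moves with it). Pad 41 mm wide, 52 mm long (cradle y = +54 to +106 mm); at rest 23.5 mm above the bench, 1.5 mm below the rail tops. From the pad the steel plate, 45 mm wide and just as high, goes on under the sled to the pins.
- pins (a point): midway between the tops of the two brass locking pins on the spring plate (moves with it). Pins 8 mm thick, 33 mm apart across the lane, at cradle y = -26 mm (taking up y = -30 to -22 mm).
- back_stop (a point): foot of the back stop's face, on the rail tops at mid lane; the home sled's leading edge rests on it. Between this face and the pins the sled has 3 mm to spare. From cradle y = -110 to -16 mm steel strips, tops 43 mm above the bench, overhang the lane by 5 mm on each side (57 mm open between) and keep the sled down.
- tape_clear: roll of clear tape standing on the bench, 96 mm across, 48 mm high; leave alone
- scissors: blue-handled scissors lying flat, 199 mm long; leave alone
- weight_500: silvery calibration weight, 43 mm across, 60 mm high; leave alone
- weight_200: brass calibration weight, 33 mm across, 50 mm high; leave alone
- pen_a: white and green pen lying flat, 145 mm long; leave alone
Mind the look-alikes: they are no part of the job. There is more than one size of the sled; the job needs the smaller.

How it is judged:
On the way, in this order (a step that is already met when the one before it is completed fails the run):
1. the spring plate is held down by the fingers, the sled still in front of the pins (value of joint keeper above 0.0072 m and contact force between the fingers and keeper above 1 N and y of sled in the frame of cradle above 0 m), for 0.1 s.
2. with the plate held down by the fingers, the sled's leading edge has come over the pins (contact force between the fingers and keeper above 1 N and value of joint keeper above 0.006 m and y of sled in the frame of cradle below -0.002 m).
At the end, for the whole second after the job is handed in: The sled lies flat and at rest on the rails in the parking end, within 5 mm of the back stop, with the spring plate up again (within 2 mm) so that the pins stand behind it (y of sled in the frame of cradle below -0.067 m and z of sled in the frame of cradle below 0.029 m and angle between sled's own z axis and vertical below 0.06 rad and value of joint keeper below 0.002 m and linear speed of sled below 0.01 m/s); the robot touches nothing.
It fails at once if the sled is lifted or tipped (z of sled in the frame of cradle above 0.033 m or angle between sled's own z axis and vertical above 0.2 rad).
It fails at once if the sled is gripped or rammed (more than 40 N from the fingers) (contact force between the fingers and sled above 40 N).
It fails at once if another thing on the bench is moved by more than 15 mm (distance of any of tape_clear, scissors, weight_500, weight_200, pen_a from where it was at the start of the episode above 0.015 m).
It also fails if it takes over 45 s, if anything falls off the work surface, if the arm or the gripper's body presses on something with over 40 N, if the wrist force passes 120 N, or if a joint passes its speed limit or range.

## Working session

There is one attempt and no reset: what is moved stays moved. The work goes in short steps, each a Python script; the robot and the scene stay as the last script left them, time stands still between calls to the robot, and variables do not carry over. Pictures are saved under pics/ and viewed, at most 10 in all, crops included, and the job is handed in when it is done.

```bash
mkdir -p pics; ls
cat > h.py <<'E'
from cell import *
import numpy as np, cv2
def ray(f,p):
    d=cv2.undistortPoints(np.array([[p]],float),np.array([[f["fx"],0,f["cx"]],[0,f["fy"],f["cy"]],[0,0,1]]),np.array([f["k1"],0,0,0.]))[0,0] if False else None
    u=np.array([(p[0]-f["cx"])/f["fx"],(p[1]-f["cy"])/f["fy"]]);v=u.copy()
    for _ in range(20): v=u/(1+f["k1"]*(v@v))
    T=np.array(f["cam_to_world"]); return T[:3,3],T[:3,:3]@np.array([v[0],v[1],1])
def at_z(f,p,z):
    o,d=ray(f,p); return o+d*(z-o[2])/d[2]
def proj(f,P):
    T=np.array(f["cam_to_world"]); c=T[:3,:3].T@(np.array(P)-T[:3,3]); v=c[:2]/c[2]; v=v*(1+f["k1"]*(v@v))
    return np.array([v[0]*f["fx"]+f["cx"],v[1]*f["fy"]+f["cy"]])
def save(f,n,box=None,s=1):
    im=f["img"][:,:,::-1]
    if box: im=im[box[1]:box[3],box[0]:box[2]]
    cv2.imwrite("pics/"+n,cv2.resize(im,None,fx=s,fy=s,interpolation=cv2.INTER_CUBIC))
E
python3 - <<'E'
from h import *
for c in("top","side"):
    f=grab_frame(c); save(f,c+"0.png"); print(c,np.round(f["cam_to_world"],3).tolist(),f["fx"],f["k1"])
    for n,z in(("cradle",0),("sled",.025),("pad",.0235),("pins",.032),("back_stop",.025)):
        for d in tip_of(c,n)[:3]: print(n,round(d["score"],2),np.round(d["centre"],1),np.round(at_z(f,d["centre"],z),4))
    for n in ("tape_clear","scissors","weight_500","weight_200","pen_a","sled"):
        for d in spot_in(c,n)[:2]: print(n,round(d["score"],2),np.round(d["centre"]),np.round(at_z(f,d["centre"],.02),3))
E
```

```text
pics
top [[0.063, -0.971, 0.23, 0.234], [-0.998, -0.06, 0.018, -0.022], [-0.003, -0.231, -0.973, 1.294], [0.0, 0.0, 0.0, 1.0]] 555.0021869862078 -0.13295394756161613
cradle 0.85 [425.9 250. ] [ 0.537  -0.2411  0.    ]
cradle 0.46 [396.8 247.8] [ 0.5381 -0.1709  0.    ]
cradle 0.19 [441.9 243.5] [ 0.5554 -0.2796  0.    ]
sled 0.82 [428.  246.7] [ 0.5394 -0.2417  0.025 ]
sled 0.72 [339.3 273.6] [ 0.4625 -0.0367  0.025 ]
pad 0.88 [395.8 243.5] [ 0.5428 -0.1655  0.0235]
pins 0.96 [441.6 242.3] [ 0.5503 -0.2725  0.032 ]
back_stop 0.94 [469.5 249. ] [ 0.5399 -0.3408  0.025 ]
tape_clear 0.76 [257. 218.] [0.586 0.167 0.02 ]
scissors 0.62 [171. 268.] [0.453 0.36  0.02 ]
weight_500 0.64 [297. 214.] [0.602 0.073 0.02 ]
weight_500 0.6 [300. 236.] [0.548 0.062 0.02 ]
weight_200 0.64 [297. 214.] [0.602 0.073 0.02 ]
weight_200 0.6 [300. 236.] [0.548 0.062 0.02 ]
pen_a 0.7 [264. 282.] [0.433 0.136 0.02 ]
sled 0.95 [342. 269.] [ 0.474 -0.042  0.02 ]
sled 0.61 [422. 245.] [ 0.544 -0.227  0.02 ]
side [[-0.999, 0.031, -0.031, 0.547], [0.043, 0.519, -0.854, 0.795], [-0.011, -0.854, -0.519, 0.532], [0.0, 0.0, 0.0, 1.0]] 475.501559175691 0.02221432772523871
cradle 0.89 [313.3 201.5] [ 0.5341 -0.2434  0.    ]
sled 0.74 [311.9 196. ] [ 0.5374 -0.2234  0.025 ]
sled 0.71 [347.7 246.3] [0.4714 0.0039 0.025 ]
pad 0.52 [309.6 206.6] [ 0.5438 -0.1724  0.0235]
pins 0.44 [312.3 274.1] [0.5435 0.1032 0.032 ]
back_stop 0.74 [311.  175.3] [ 0.5371 -0.3438  0.025 ]
tape_clear 0.68 [305. 299.] [0.558 0.158 0.02 ]
scissors 0.76 [388. 403.] [0.451 0.38  0.02 ]
weight_500 0.91 [279. 262.] [0.606 0.044 0.02 ]
weight_500 0.55 [312. 263.] [0.544 0.052 0.02 ]
weight_200 0.91 [279. 262.] [0.606 0.044 0.02 ]
weight_200 0.55 [312. 263.] [0.544 0.052 0.02 ]
pen_a 0.73 [375. 299.] [0.438 0.165 0.02 ]
pen_a 0.62 [310. 191.] [ 0.541 -0.262  0.02 ]
sled 0.8 [344. 244.] [ 0.477 -0.012  0.02 ]
sled 0.75 [310. 190.] [ 0.542 -0.265  0.02 ]
```

View pics/top0.png

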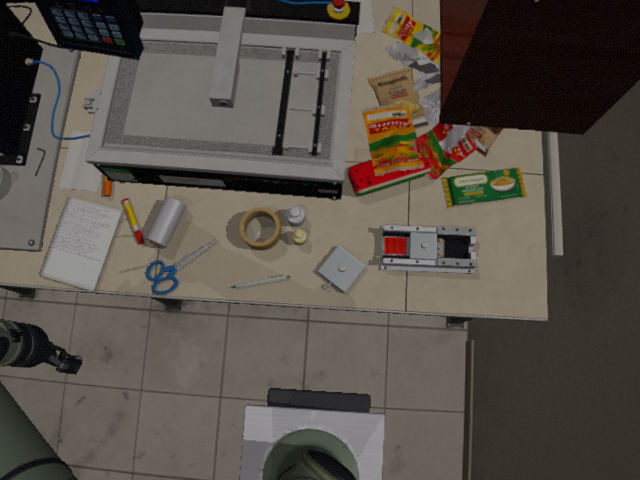

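```bash
python3 -c "
import cv2
a=cv2.imread('pics/top0.png')[190:310,320:500];cv2.imwrite('pics/topc.png',cv2.resize(a,None,fx=4.4,fy=4.4,interpolation=2))
a=cv2.imread('pics/side0.png')[150:290,250:400];cv2.imwrite('pics/sidec.png',cv2.resize(a,None,fx=4,fy=4,interpolation=2))"
```

```text
(no output)
```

View pics/topc.png

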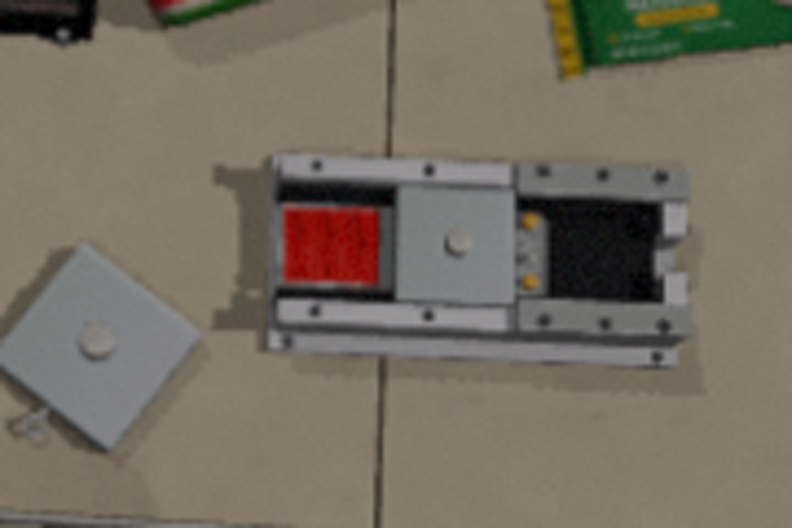

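View pics/sidec.png

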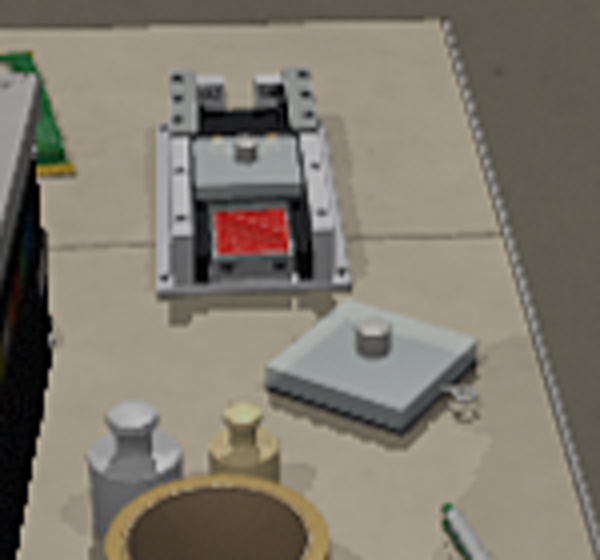

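The top view shows the small sled on the cradle rails with its trailing edge at col ~410 and leading edge at ~437. The pad is at (395,246), the pins at (441,247) and the back-stop face at col ~470. The larger look-alike lies loose at (341,269). Next I'll fit the cradle pose.

Run:
```python
from h import *
from scipy.optimize import least_squares
ft,fs=grab_frame("top"),grab_frame("side")
T=lambda x,y:np.array([320+x/4.4,190+y/4.4]); S=lambda x,y:np.array([250+x/4,150+y/4])
obs=[(ft,T(331,246),(0,.080,.0235)),(ft,T(531,221),(.0165,-.026,.032)),(ft,T(530,282),(-.0165,-.026,.032)),(ft,T(268,349),(-.055,.111,.005)),(ft,T(676,364),(-.055,-.111,.005)),
 (ft,T(283,207),(.0205,.106,.0235)),(ft,T(283,284),(-.0205,.106,.0235)),
 (fs,S(251,232),(0,.080,.0235)),(fs,S(158,293),(.055,.111,.003)),(fs,S(350,288),(-.055,.111,.003))]
def W(p,l): c,s=np.cos(p[2]),np.sin(p[2]); return np.array([p[0]+c*l[0]-s*l[1],p[1]+s*l[0]+c*l[1],l[2]])
for sel in (obs,obs[:7],obs[7:]):
    r=least_squares(lambda p:np.concatenate([proj(f,W(p,l))-u for f,u,l in sel]),[.54,-.24,0],loss="soft_l1")
    print(np.round(r.x,4)); print(np.round(r.fun,1).reshape(-1,2).tolist()) if sel is obs else 0
    def loc(P): d=P[:2]-r.x[:2];c,s=np.cos(r.x[2]),np.sin(r.x[2]);return np.round([c*d[0]+s*d[1],-s*d[0]+c*d[1]],4)
    print("trail top",loc(at_z(ft,T(397,246),.037)),"lead",loc(at_z(ft,T(516,246),.037)),"knob",loc(at_z(ft,T(458,240),.049)),"sideTrailbottom",loc(at_z(fs,S(246,200),.025)))
```

```text
[ 0.5386 -0.2444  0.0224]
[[0.0, 0.0], [-0.1, -0.2], [0.2, -0.4], [0.0, 0.5], [0.2, 0.6], [0.0, 0.0], [-0.2, -0.5], [-0.0, 0.2], [-0.5, 0.5], [0.5, -0.3]]
trail top [-0.0017  0.0465] lead [ 0.0008 -0.0171] knob [-0.0001  0.016 ] sideTrailbottom [0.0011 0.0419]
[ 0.5386 -0.2443  0.0236]
trail top [-0.0017  0.0464] lead [ 0.0007 -0.0171] knob [-0.0001  0.016 ] sideTrailbottom [0.0011 0.0418]
[ 0.5362 -0.2449 -0.0014]
trail top [-0.0005  0.047 ] lead [ 0.0035 -0.0165] knob [0.0019 0.0166] sideTrailbottom [0.0025 0.0424]
```

```bash
cat >> h.py <<'E'
from scipy.spatial.transform import Rotation as R
CX,CY,CA=.5386,-.2444,.0224
def L(x,y,z): c,s=np.cos(CA),np.sin(CA); return np.array([CX+c*x-s*y,CY+s*x+c*y,z])
def inv(P): d=np.array(P)[:2]-[CX,CY];c,s=np.cos(CA),np.sin(CA);return np.round([c*d[0]+s*d[1],-s*d[0]+c*d[1],P[2]],4)
def ori(sg=1):
    y=sg*np.array([np.cos(CA),np.sin(CA),0]); z=np.array([0,0,-1.]); return R.from_matrix(np.array([np.cross(y,z),y,z]).T).as_rotvec()
def st(t=""):
    s=get_state(); print(t,"t",round(s["clock"],2),"loc",inv(s["position"]),"F",np.round(s["contact_force"],1),"gap",round(s["finger_gap"],3)); return s
E
python3 - <<'E'
from h import *
q0=np.array(get_state()["q"])
qs=[ik(L(0,.085,.2),ori(s)) for s in(1,-1)]; print(qs)
sg=min((1,-1),key=lambda s:9e9 if qs[(1-s)//2] is None else abs(np.array(qs[(1-s)//2])-q0).max()); print(sg)
open("sg","w").write(str(sg))
grab(60); movep(L(0,.085,.15),ori(sg)); move_l(L(0,.085,.06),.12)
st(); f=grab_frame("top"); save(f,"near.png",(340,180,500,300),4.5)
f=grab_frame("side"); save(f,"nears.png",(240,120,390,280),3.6)
E
```

```text
[array([-0.42058083,  0.36664871, -0.21662552,  0.9875221 ,  0.        ,
        1.1278155 ]), array([-0.42058083,  0.36664871, -0.21662552,  0.9875221 ,  0.        ,
       -2.01377715])]
1
 t 5.53 loc [0.0006 0.0848 0.0606] F [ 0.1  0.4 -0.1] gap 0.0
```

View pics/nears.png

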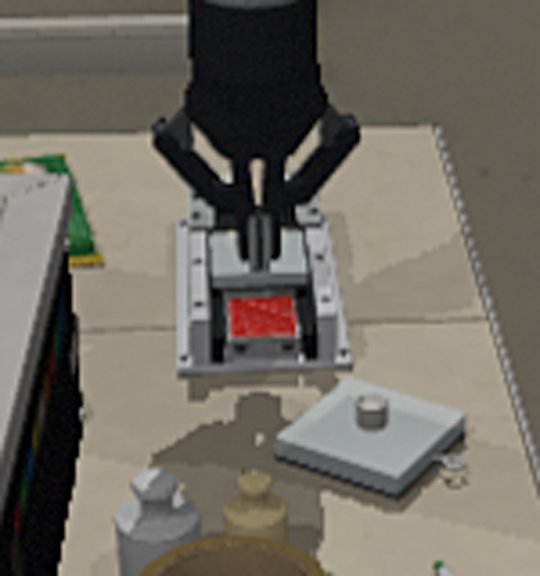

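View pics/near.png

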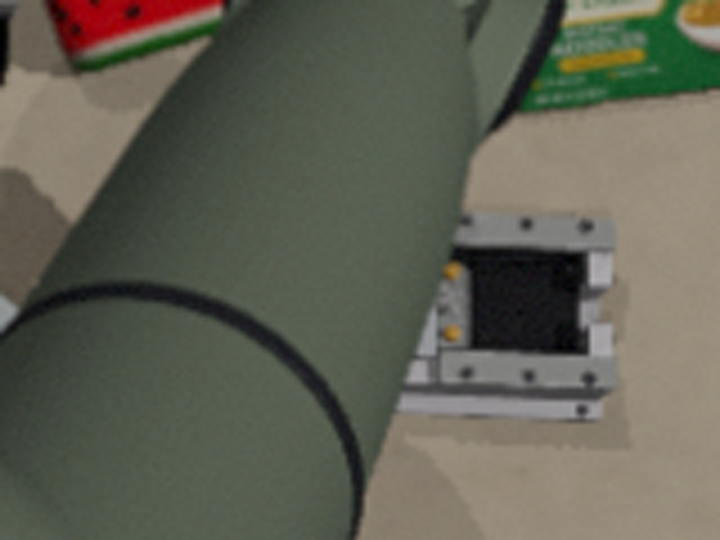

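The side view shows the shut fingertip narrow (~13 mm) and centred over the lane at crop (260,272). The sled and pad are unobstructed. In the top view the pins at crop (452,270) and (452,333) are still up, so I'll press the pad.

Run:
```python
from h import *
move_l(L(0,.085,.030),.08); st("above")
print(move_l(L(0,.085,.019),.02,until_force=3)); st()
print(move_l(L(0,.085,.0125),.02,until_force=12)); sleep(.3); st()
f=grab_frame("side"); save(f,"press.png",(270,150,360,240),6)
```

```text
above t 6.16 loc [-0.0002  0.0851  0.0297] F [-0.4 -0.1 -1. ] gap -0.003
True
 t 6.68 loc [0.0004 0.0848 0.0197] F [0.9 0.5 4.8] gap -0.0
True
 t 7.38 loc [0.0005 0.0848 0.0134] F [-2.   1.4  8.1] gap 0.0
```

View pics/press.png

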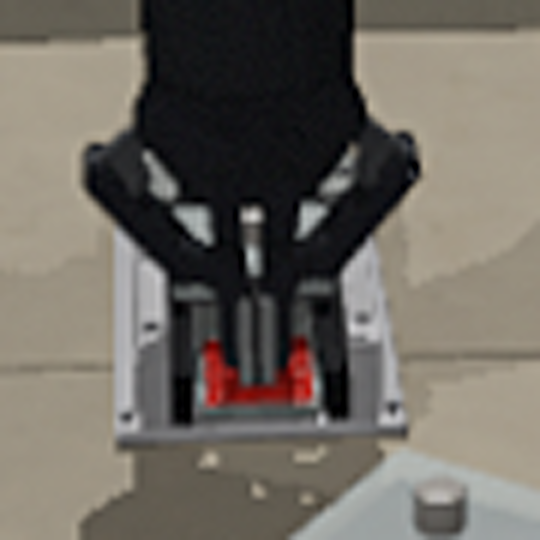

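The fingertip is on the red pad and the plate is fully down (tip z 13.4 mm, ~8 N). The sled hasn't been touched, so now I'll slide and push.

Run:
```python
from h import *
for y in (.07,.06,.052,.044,.034,.024,.014,.006,.002):
    r=move_l(L(0,y,.0128),.03,until_force=18); s=st(f"{y} {r}")
    if r: break
f=grab_frame("side"); save(f,"p1s.png",(260,130,360,230),5.5)
```

```text
0.07 False t 8.07 loc [0.0005 0.0725 0.0134] F [-0.3  8.7 11.4] gap 0.002
0.06 False t 8.56 loc [0.0005 0.0624 0.0134] F [-0.9  7.4 11.6] gap -0.005
0.052 False t 8.97 loc [0.0005 0.055  0.0134] F [-0.   9.4 12.2] gap 0.003
0.044 False t 9.39 loc [0.0005 0.0471 0.0135] F [-0.3  8.2 12.6] gap 0.002
0.034 False t 9.88 loc [0.0005 0.0372 0.0135] F [ 0.1  9.4 12.6] gap -0.002
0.024 False t 10.36 loc [0.0005 0.0272 0.0134] F [-0.4  9.  12.6] gap -0.004
0.014 False t 10.84 loc [0.0006 0.0173 0.0135] F [ 0.4  9.1 13.9] gap -0.001
0.006 False t 11.26 loc [0.0006 0.0092 0.0135] F [-0.   9.1 12.6] gap 0.0
0.002 False t 11.54 loc [0.0005 0.0053 0.0135] F [-0.4  9.4 13.7] gap 0.001
```

View pics/p1s.png

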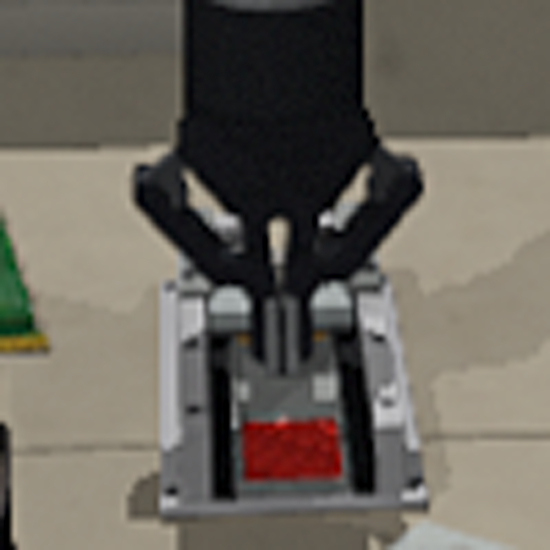

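Run:
```python
from h import *
f=grab_frame("side")
C=lambda p:np.round((p-[260,130])*5.5)
print("pins",C(proj(f,L(.0165,-.026,.022))),C(proj(f,L(-.0165,-.026,.022))),"tip",C(proj(f,L(.0005,.0163,.0135))))
for y in(-.005,-.015,-.02,-.03): print(y,"trail top",C(proj(f,L(.03,y,.037))),"bot",C(proj(f,L(.03,y,.025))))
for p in((230,312),(230,331)): print(inv(at_z(f,np.array(p)/5.5+[260,130],.037 if p[1]==312 else .025)))
```

```text
pins [243. 324.] [316. 321.] tip [283. 382.]
-0.005 trail top [212. 315.] bot [213. 339.]
-0.015 trail top [212. 305.] bot [213. 330.]
-0.02 trail top [211. 300.] bot [213. 325.]
-0.03 trail top [211. 291.] bot [212. 315.]
[ 0.0221 -0.0071  0.037 ]
[ 0.0224 -0.0129  0.025 ]
```

The sled's trailing edge is at crop row ~312–331, so y ≈ −8 to −12 mm, and the sled is well over the pins. I'll go a little further, back off, lift clear of pin height and push home.

Run:
```python
from h import *
print(move_l(L(0,-.006,.0128),.03,until_force=18)); s=st(); y0=inv(s["position"])[1]
move_l(L(0,y0+.004,.0135),.03); st("back")
move_l(L(0,y0+.004,.0345),.04); sleep(.2); s=st("up")
for y in (-.004,-.009,-.014,-.018,-.022):
    r=move_l(L(0,y,.0345),.02,until_force=14); st(f"{y} {r}")
    if r: break
f=grab_frame("side"); save(f,"p2s.png",(260,130,360,230),5.5)
```

```text
False
 t 12.06 loc [ 0.0005 -0.0028  0.0135] F [ 0.   9.4 13.6] gap 0.005
back t 12.45 loc [0.0008 0.     0.0142] F [ 0.2 -2.7  5.3] gap -0.001
up t 13.32 loc [-0.0002  0.0014  0.0342] F [ 0.7 -0.7 -1. ] gap -0.002
-0.004 False t 13.73 loc [-0.0001 -0.0037  0.0343] F [ 0.7  2.  -0.1] gap 0.0
-0.009 False t 14.13 loc [-0.0002 -0.0087  0.0343] F [-0.8  4.   0.1] gap 0.001
-0.014 False t 14.53 loc [-0.0002 -0.0138  0.0343] F [-0.6  4.  -0.1] gap -0.002
-0.018 False t 14.88 loc [-0.0002 -0.0178  0.0344] F [ 1.2  5.1 -0.4] gap 0.005
-0.022 False t 15.23 loc [ 0.0005 -0.0225  0.0349] F [-0.5  3.9  1. ] gap 0.003
```

View pics/p2s.png

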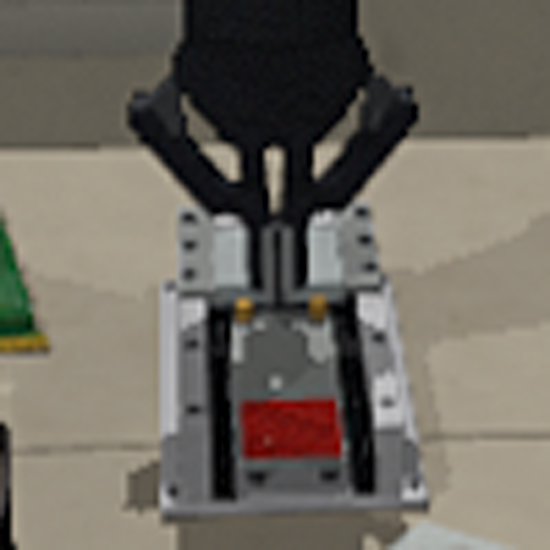

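The sled is under the strips and the brass pins show just behind it at crop (243,308) and (318,306). I'll push on to the stop with a force limit.

Run:
```python
from h import *
for y in (-.024,-.026,-.028,-.030):
    r=move_l(L(0,y,.0345),.015,until_force=10); st(f"{y} {r}")
    if r: break
f=grab_frame("side"); C=lambda p:np.round((p-[260,130])*5.5)
y=inv(get_state()["position"])[1]
move_l(L(0,y+.006,.0348),.03); move_l(L(0,y+.006,.13),.12); movep(L(0,.2,.2),ori(1)); st("clear")
f=grab_frame("side"); save(f,"p3s.png",(260,130,360,230),5.5)
for z in(.025,.032):print("pins top",C(proj(f,L(.0165,-.026,z))),C(proj(f,L(-.0165,-.026,z))))
print("pad",C(proj(f,L(0,.08,.0235))),"home trail top/bot",C(proj(f,L(.02,-.033,.037))),C(proj(f,L(.02,-.033,.025))),"knob",C(proj(f,L(0,-.0634,.049))))
```

```text
-0.024 False t 15.57 loc [ 0.0005 -0.0227  0.0348] F [1.3 7.8 3.3] gap -0.002
-0.026 False t 15.85 loc [ 0.0006 -0.0229  0.0347] F [ 1.9 11.9  5.8] gap 0.002
-0.028 False t 16.13 loc [ 0.0005 -0.023   0.0347] F [ 1.8 16.2  7.6] gap 0.002
-0.03 False t 16.42 loc [ 0.0006 -0.0232  0.0347] F [ 2.3 21.9 10.9] gap 0.001
clear t 18.89 loc [0.     0.1993 0.1994] F [ 0.3  1.  -0.7] gap 0.001
pins top [242. 318.] [316. 315.]
pins top [242. 304.] [316. 301.]
pad [290. 430.] home trail top/bot [233. 287.] [234. 311.] knob [274. 233.]
```

View pics/p3s.png

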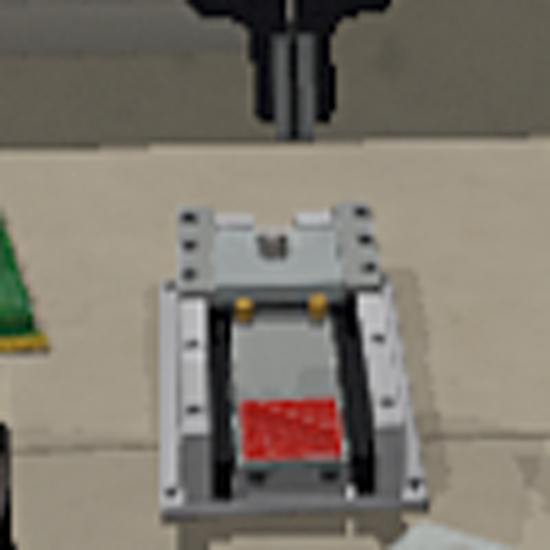

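The sled is home: it hit a hard stop at the expected y, and its trailing edge is at crop row ~290 against 287 predicted. The pins are up behind it at (243,305) and (318,303), and the arm is clear.

```bash
python3 -c "
from cell import *
print(sign_off())"
```

```text
the job is handed in; nothing more can be done
None
```

The job is handed in: the smaller sled is parked against the back stop, the pins are up behind it in the last picture, and the arm is clear; `sign_off()` returned no verdict.

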